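# Slide the sample plate under the detector bridge

## Task

Using only the fingertips, push the white sample plate flat along the bench and in under the low detector bridge until its leading edge is square and fully home against the black stop bar behind the bridge, with the plate lying centred between the two yellow lines. Do not lift or tip the plate and do not bump the bridge; leave the brass collimator, the blue pot and the screwdriver where they are, and finish with the hand clear.

Things in the scene. Friction and masses are not known exactly. Their poses are not given: they have to be found in the camera images.
- sample_plate: Loose flat white plastic plate, 120 (x) x 104 (y) x 12 mm thick, 0.18-0.35 kg; sliding takes about 1-4 N. Origin: centre of its underside; +x to its leading edge (60 mm ahead, near the grey and red patches). Starts on the robot's side of the bridge, clear of it, leading edge towards it, up to 40 mm off centre and 0.3 rad askew. At home its origin is at x = -20 mm, y = 0 in the bridge's frame.
- tile (a point): Centre of the 30 mm grey tile on the plate's top face: 20 mm ahead (+x) of the plate's origin, 12 mm above its underside. When the plate is home it lies straight below the detector, at x = 0, y = 0 in the bridge's frame.
- bridge: Fixed aluminium bridge with a black round detector on top. Origin on the bench below the detector; +x is the way the plate goes through (away from the robot), y along the beam, z up. Beam 40 (x) x 164 (y) mm, underside 16 mm up (4 mm headroom over the plate), top 30 mm up; detector 40 mm across, top 62 mm up. A leg at each end of the beam, inner faces at y = +-66 mm.
- lane (a point): Bench point midway between two flat painted yellow lines fixed with the bridge, 60 mm before its origin (x = -60, y = 0 in its frame), same axes. The lines run along x from -105 to +45 mm in the bridge's frame, inner edges at y = +-60 mm; the sides of a centred plate lie at y = +-52 mm, 8 mm inside them.
- stop_bar: Black bar fixed to the bench behind the bridge, 15 (x) x 140 (y) x 12 mm high, parallel to the beam. Origin at the bottom middle of its face that looks to the bridge, which lies at x = +40 mm in the bridge's frame; same axes as the bridge.
- collimator: Bystander: loose upright brass turned piece, 36 mm across, 45 mm high, origin at the centre of its underside; to the left (+y) of the bridge.
- sample_pot: Bystander: loose upright blue pot with a black lid, 34 mm across, 42 mm high, origin at the centre of its underside; to the right (-y) of the bridge.
- screwdriver: Bystander: loose screwdriver, 160 mm long, lying on the bench beyond the stop bar, across the push direction; origin near its middle, below it.
Mind the look-alikes: they are no part of the job. What is shaped like the bridge but brown or pink is not meant.

How it is judged:
By the outcome, as a careful person would: the job done as asked, in the order asked, and still so for the second after the job is handed in, with the robot touching nothing.
It also fails if it takes over 54 s, if anything falls off the work surface, if the arm or the gripper's body presses on something with over 40 N, if the wrist force passes 120 N, or if a joint passes its speed limit or range.

## Robot

A 6-joint arm with a two-finger parallel gripper is mounted at the origin on the work surface. World frame = base frame: x ahead of the robot, y to its left, z up, the work surface at z = 0. Lengths are in mm, angles in degrees, forces in N, time in s.
With the tool pointing down it reaches from about 350 to 975 mm from the base axis. Payload 17.4 kg.
Tool frame: the origin (TCP) lies midway between the tips of the shut fingers; the grasp point (between the pads) lies 19 mm behind it; z points along the fingers, x is the direction in which the jaws open and shut, and the axes are right-handed (so a half turn about z gives the same grasp; the last joint's range is limited). The gripper opens to 85 mm and grips with 20 to 120 N. Pads are 22 mm wide; open, the fingers measure 114 mm over their backs; the gripper's body (76 mm by 85 mm) begins 54 mm behind the grasp point. The pads swing forward as they close: fully open they stand 13 mm farther back than shut.
Start: joints at [-75.218, 6.646, 82.598, -0, 90.757, -2.166], TCP at [196.757, -645.693, 231.303] pointing down, gripper open.
Joint ranges: [-162.19, 162.19], [-47.58, 125.68], [4.15, 143.07], [-65.23, 245.23], [0.69, 171.88], [-170.13, 170.13]. Speed limits (degrees/s): [108.29, 108.29, 127.2, 180, 180, 180].

## Interface

Orientations are given as a 3x3 rotation matrix whose columns are the frame's x, y, z axes.
In Python, from station import env gives the robot as it stands. The module is installed in compiled form; this text tells all that it offers.
- The arm moves only by the tool step_arm, never from a script. Its argument "plan" is a list that holds one entry, the list of rows, each a list of 7 numbers: the finger opening in m, from 0 to 0.0854, then the shift along the tool's x, y, z in m, then the turn, a rotation vector about the tool's x, y, z in rad. A call has exactly 10 rows; each row shifts and turns the commanded pose from where the row before left it, along the tool's axes as they then stand; what a row does not reach is not made up. A row lasts 1/12 s, in which the tool goes at most 41.7 mm and 7.16 degrees, less where a joint would pass 70% of its speed; a pose out of reach is approached as far as the arm can. A call is refused whole if a number of a shift passes 0.0417 or a number of a turn 0.125, either way. A call with a gripper value outside its range is refused whole. The fingers move at their own pace and stop on an object; "squeeze" is the grip in N (left out, the last holds). Time passes only in rows, so rows that do not move let the fingers close, or fill a call up. It gives the time, the measured TCP pose, the force and the opening at its end, in the units of the state.
- env.get_obs(): the state, without advancing time (a new reading comes with each control period).
- env.snapshot(name): name is "scene" or "top"; returns a dict with "img" (400x640x3 uint8, red, green, blue), "depth" (400x640 float32, mm along the optical axis (not along the pixel's ray), 0 where there is no reading), "mtx" (3x3 intrinsics, pixels), "k1" (the pictures are not rectified: a ray, as slopes to the right and down, at radius r is drawn at 1 + k1 r^2 times it, then the intrinsics apply), "pose" (4x4, takes a point from camera to world coordinates). Camera axes: x right, y up, looking along -z (the intrinsics and any distortion apply to the point x, -y, -z); pixel columns grow to the right and rows downward; lengths in mm; the calibration is good to about 2 mm. A picture is of the moment at which its call begins.
- env.job_done(): hands the job in, once; it reports no verdict.
The state is a dict: "t": time; "joints": joint angles; "dq": joint speeds; "joint_efforts": joint torques, N m; "position": TCP position; "eef_rot": TCP orientation; "contact_force": force on the tool from outside, world axes, zero at the start; "torque": the same for the moment, N m; "gripper_width": finger opening in mm.
Only numpy, scipy, OpenCV 4.12 (cv2) and the standard library are available. Lean on these libraries where they do the work, as an engineer would, in place of code of your own. Each camera call takes 0.05 s, during which the arm holds its last target. There are 200 camera calls.

## Working session

There is one attempt and no reset: what is moved stays moved. The work goes in short steps, Python scripts to look and compute and a tool call to move; the robot and the scene stay as the last step left them, time stands still between calls to the robot, and variables do not carry over. Pictures are saved under pics/ and viewed, about 8 in all and at most 12, crops included, and the job is handed in when it is done.

Besides the shell and the picture viewer there is one more tool, called after "Request:" by a JSON object that holds its "name" and its "arguments". step_arm: Moves the arm, as the interface text tells. Its arguments: {"type":"object","properties":{"plan":{"type":"array","items":{"type":"array","items":{"type":"array","items":{"type":"number"}}}},"squeeze":{"type":"number"}},"required":["plan"]}

```bash
mkdir -p pics
cat > h.py <<'E'
import numpy as np, cv2
from station import env
def snap(n):
    s=env.snapshot(n); np.savez(f'{n}.npz',**{k:np.asarray(v) for k,v in s.items()}); return s
def load(n): return dict(np.load(f'{n}.npz'))
def ray(s,u,v):
    K=s['mtx'];d=np.array([(u-K[0,2])/K[0,0],(v-K[1,2])/K[1,1]]);k=float(s['k1']);p=d.copy()
    for _ in range(20): p=d/(1+k*(p@p))
    return p
def onz(s,u,v,z=0.):
    p=ray(s,u,v);T=s['pose'];r=T[:3,:3]@np.array([p[0],-p[1],-1]);o=T[:3,3]
    return o+r*(z-o[2])/r[2]
def bydepth(s,u,v):
    p=ray(s,u,v);D=float(s['depth'][int(round(v)),int(round(u))]);T=s['pose']
    return T[:3,:3]@(np.array([p[0],-p[1],-1])*D)+T[:3,3]
def proj(s,P):
    T=s['pose'];c=T[:3,:3].T@(np.asarray(P,float)-T[:3,3]);a=np.array([c[0],-c[1]])/-c[2]
    a=a*(1+float(s['k1'])*(a@a));K=s['mtx'];return np.array([K[0,0]*a[0]+K[0,2],K[1,1]*a[1]+K[1,2]])
E
python3 - <<'E'
from h import *
for n in('scene','top'):
    s=snap(n);cv2.imwrite(f'pics/{n}0.png',s['img'][:,:,::-1]);print(n,s['mtx'].tolist(),s['k1'],s['pose'].round(3).tolist())
print(env.get_obs())
E
```

```text
scene [[504.2286389711452, 0.0, 320.57121236129666], [0.0, 504.2286389711452, 200.87019487515425], [0.0, 0.0, 1.0]] -0.1294528001422208 [[0.164, -0.752, 0.639, 1216.277], [0.986, 0.121, -0.111, -98.811], [0.007, 0.648, 0.762, 762.316], [0.0, 0.0, 0.0, 1.0]]
top [[419.69236759465866, 0.0, 314.2635860215308], [0.0, 419.69236759465866, 208.62927781463625], [0.0, 0.0, 1.0]] -0.04949794816581443 [[0.019, 0.982, -0.19, 452.152], [-1.0, 0.021, 0.006, 23.642], [0.009, 0.19, 0.982, 962.002], [0.0, 0.0, 0.0, 1.0]]
{'t': 0.1, 'joints': array([-7.52182146e+01,  6.67090245e+00,  8.26334509e+01, -8.94091968e-04,
        9.07553366e+01, -2.16414708e+00]), 'dq': array([-0.06458981, -0.00816239,  0.00572612, -0.02756767,  0.00794529,
       -0.03132177]), 'joint_efforts': array([ 3.53359494e-03, -7.33662486e+01, -6.33784604e+01,  3.07288462e-05,
        5.26833959e-03,  3.92053119e-05]), 'position': array([ 196.70233351, -645.5198789 ,  230.62496141]), 'eef_rot': array([[ 2.91468817e-01, -9.56580289e-01, -2.80886798e-04],
       [-9.56579763e-01, -2.91468951e-01,  1.00332699e-03],
       [-1.04163260e-03, -2.37479028e-05, -9.99999457e-01]]), 'contact_force': array([-0.38324393,  0.45924714, -0.08477889]), 'torque': array([-0.04788567, -0.04130941,  0.03977522]), 'gripper_width': 85.58000162054086}
```

View pics/scene0.png

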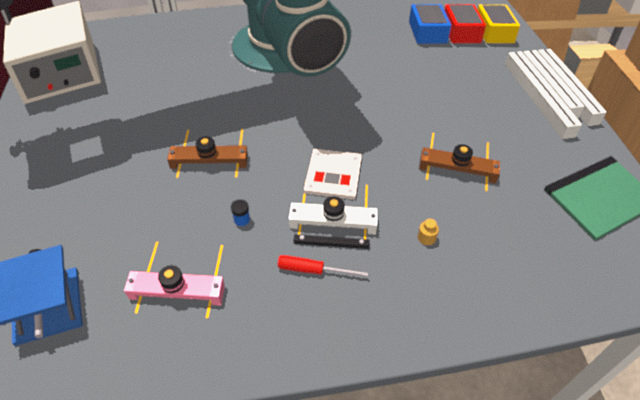

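View pics/top0.png

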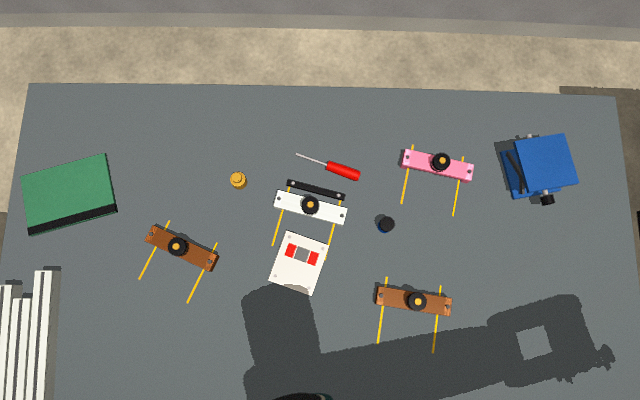

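The scene picture shows the aluminium bridge at (334,215) with the plate at (334,173) and the stop bar behind it. In the top picture these are at (310,205), (298,262) and (315,190). The bridge-like things in the scene picture are brown at (208,155), brown at (460,160), pink at (175,285) and the white/aluminium one at (334,215). Only the aluminium one has the right colour and a stop bar. I'll confirm it in an enlarged crop.

Run:
```python
from h import *
t=load('top')['img'][165:300,255:360,::-1]; s=load('scene')['img'][140:260,280:390,::-1]
a=cv2.resize(t,None,fx=4,fy=4,interpolation=cv2.INTER_CUBIC);b=cv2.resize(s,None,fx=3.4,fy=3.4,interpolation=cv2.INTER_CUBIC)
c=np.zeros((540,420+b.shape[1],3),np.uint8);c[:a.shape[0],:420]=a;c[:b.shape[0],420:]=b
cv2.imwrite('pics/crop1.png',c);print(c.shape)
```

```text
(540, 794, 3)
```

View pics/crop1.png

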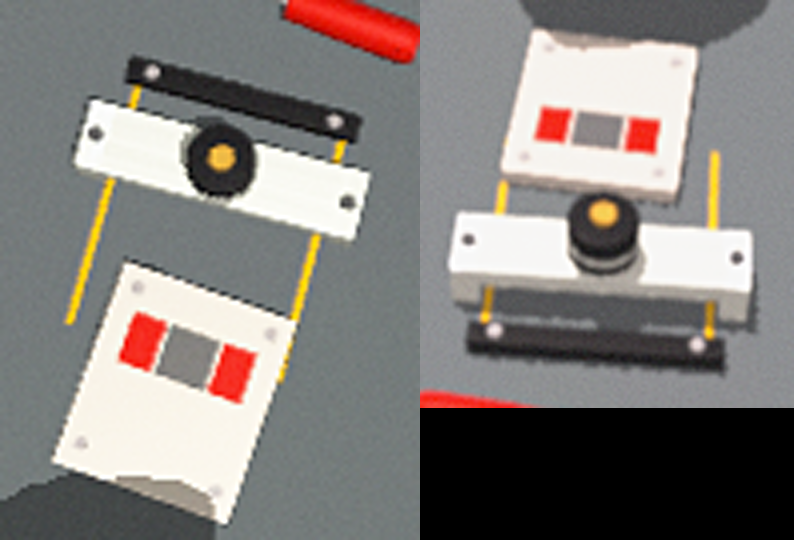

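The crop confirms it: aluminium bridge, black stop bar and yellow lines, with the plate in front near the right-hand line and slightly turned. Next I fit the poses from these corner pixels.

```bash
cat > fit.py <<'E'
from h import *
from scipy.optimize import least_squares
def fit(obs,x0):
    # obs: list of (cam,u,v,(x,y,z) local)
    def f(q):
        c,s=np.cos(q[2]),np.sin(q[2]);r=[]
        for S,u,v,(x,y,z) in obs:
            r+=list(proj(S,[q[0]+c*x-s*y,q[1]+s*x+c*y,z])-[u,v])
        return np.array(r)
    o=least_squares(f,x0,loss='soft_l1',x_scale=[100,100,1]);return o.x,f(o.x).reshape(-1,2)
E
python3 - <<'E'
from fit import *
T,S=load('top'),load('scene')
t=lambda u,v:((u+.5)/4-.5+255,(v+.5)/4-.5+165)
s=lambda u,v:((u-420+.5)/3.4-.5+280,(v+.5)/3.4-.5+140)
plT=[(125,262,60,52),(297,320,60,-52),(53,461,-60,52),(227,525,-60,-52)]
plS=[(503,178,60,-52),(678,192,60,52),(535,30,-60,-52),(697,46,-60,52)]
brT=[(92,97,20,82,30),(371,173,20,-82,30),(354,241,-20,-82,30),(75,165,-20,82,30),(222,157,0,0,62),
 (130,56,55,70,12),(361,118,55,-70,12),(355,142,40,-70,12),(126,82,40,70,12)]
brS=[(603,213,0,0,62),(452,265,20,-82,30),(751,293,20,82,30),(457,213,-20,-82,30),(750,231,-20,82,30),(468,352,55,-70,12),(722,371,55,70,12)]
P=[(T,*t(a,b),(x,y,12)) for a,b,x,y in plT],[(S,*s(a,b),(x,y,12)) for a,b,x,y in plS]
B=[(T,*t(a,b),(x,y,z)) for a,b,x,y,z in brT],[(S,*s(a,b),(x,y,z)) for a,b,x,y,z in brS]
for n,g in (('plate',P),('bridge',B)):
    for k,o in(('top',g[0]),('scene',g[1]),('both',g[0]+g[1])):
        q,r=fit(o,[600,40,-.2]);print(n,k,q[:2].round(1),np.degrees(q[2]).round(2),'rms px',np.sqrt((r**2).mean()).round(2))
        if k!='both':
            if n=='plate': pl=globals().setdefault('D',{}); D[k]=q
            else:
                d=D[k]-q;c,ss=np.cos(q[2]),np.sin(q[2]);print('  plate in bridge',c*d[0]+ss*d[1],-ss*d[0]+c*d[1],np.degrees(d[2]))
for (u,v,z) in((238,180,45),(385,224,42)): print(onz(T,u,v,z).round(0))
E
```

```text
plate top [512.5  51.3] -18.06 rms px 0.2
plate scene [513.1  50.4] -17.41 rms px 0.72
plate both [512.6  50.9] -17.8 rms px 0.6
bridge top [636.4  27.9] -14.06 rms px 0.33
  plate in bridge -125.94217549732988 -7.414284754362214 -3.997257816479773
bridge scene [637.3  26.3] -14.49 rms px 1.21
  plate in bridge -126.25318535795634 -7.792499968560424 -2.9140543261280976
bridge both [636.6  27.2] -14.15 rms px 0.92
[692. 192.  45.]
[ 599. -140.   42.]
```

Request:
{"name": "step_arm", "arguments": {"plan": [[[0.045,0,0,0,0,0,0.1213],[0.045,0,0,0,0,0,0.1213],[0.045,0,0,0,0,0,0.1213],[0.045,0,0,0,0,0,0.1213],[0.045,0,0,0,0,0,0.1213],[0.045,-0.038,0,0,0,0,0],[0.045,-0.038,0,0,0,0,0],[0.045,-0.038,0,0,0,0,0],[0.045,-0.038,0,0,0,0,0],[0.045,-0.038,0,0,0,0,0]]]}}

```text
t: 0.93
position: [254.9, -463.0, 230.7]
eef_rot: [[-0.306, -0.952, -0.0], [-0.952, 0.306, 0.001], [-0.001, 0.0, -1.0]]
contact_force: [-0.0, -0.5, -0.7]
gripper_width: 44.7
```

Request:
{"name": "step_arm", "arguments": {"plan": [[[0.045,-0.038,0,0,0,0,0],[0.045,-0.038,0,0,0,0,0],[0.045,-0.038,0,0,0,0,0],[0.045,-0.038,0,0,0,0,0],[0.045,-0.038,0,0,0,0,0],[0.045,-0.038,0,0,0,0,0],[0.045,-0.038,0,0,0,0,0],[0.045,-0.038,0,0,0,0,0],[0.045,-0.038,0,0,0,0,0],[0.045,-0.038,0,0,0,0,0]]]}}

```text
t: 1.77
position: [370.9, -101.2, 231.4]
eef_rot: [[-0.306, -0.952, 0.001], [-0.952, 0.306, -0.0], [0.0, -0.001, -1.0]]
contact_force: [1.6, -0.2, 0.7]
gripper_width: 45.0
```

Request:
{"name": "step_arm", "arguments": {"plan": [[[0.045,-0.037,0,0,0,0,0],[0.045,-0.037,0,0,0,0,0],[0.045,-0.037,0,0,0,0,0],[0.045,-0.037,0,0,0,0,0],[0.045,-0.037,0,0,0,0,0],[0.045,0,0,0.034,0,0,0],[0.045,0,0,0.034,0,0,0],[0.045,0,0,0.034,0,0,0],[0.045,0,0,0.034,0,0,0],[0.045,0,0,0.034,0,0,0]]]}}

```text
t: 2.6
position: [427.1, 73.3, 59.6]
eef_rot: [[-0.305, -0.952, 0.0], [-0.952, 0.305, 0.0], [-0.0, -0.0, -1.0]]
contact_force: [0.3, -0.0, 0.4]
gripper_width: 45.2
```

Run:
```python
from h import *
s=snap('scene');t=snap('top');print(env.get_obs()['position'],env.get_obs()['t'])
a=cv2.resize(s['img'][90:230,260:420,::-1],None,fx=2.5,fy=2.5,interpolation=cv2.INTER_CUBIC)
b=cv2.resize(t['img'][200:380,240:370,::-1],None,fx=3,fy=3,interpolation=cv2.INTER_CUBIC)
c=np.zeros((540,790,3),np.uint8);c[:350,:400]=a;c[:540,400:]=b;cv2.imwrite('pics/p2.png',c)
```

```text
[424.73838467  72.89320783  56.43970138] 2.7
```

View pics/p2.png

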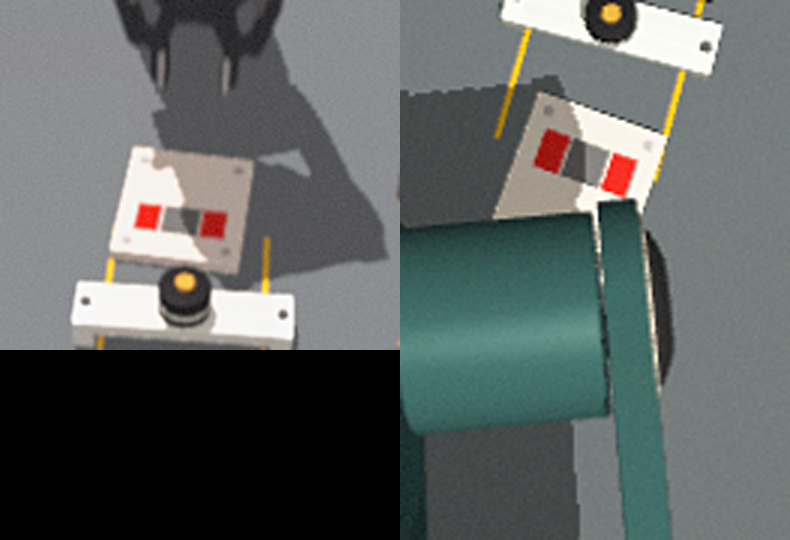

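The picture shows both fingertips behind the trailing edge, at crop (162,72) and (226,75), with the plate undisturbed. Now I lower them to bench level.

Request:
{"name": "step_arm", "arguments": {"plan": [[[0.045,-0.006,0,0.01,0,0,0],[0.045,0,0,0.01,0,0,0],[0.045,0,0,0.01,0,0,0],[0.045,0,0,0.01,0,0,0],[0.045,0,0,0.008,0,0,0],[0.045,0,0,0.005,0,0,0],[0.045,0,0,0.002,0,0,0],[0.045,0,0,0,0,0,0],[0.045,0,0,0,0,0,0],[0.045,0,0,0,0,0,0]]]}}

```text
t: 3.53
position: [429.7, 78.9, 6.8]
eef_rot: [[-0.306, -0.952, 0.001], [-0.952, 0.306, 0.0], [-0.0, -0.001, -1.0]]
contact_force: [-0.9, -0.2, -0.0]
gripper_width: 45.0
```

Run:
```python
from h import *
s=snap('scene');o=env.get_obs();print(o['position'],o['contact_force'])
T=o['eef_rot'];p=o['position']
for y in(-37,-22,22,37):
  for z in(0,6): q=p+T@np.array([y,-11,0]);q[2]=z;print(y,z,proj(s,q).round(1))
a=cv2.resize(s['img'][95:215,280:390,::-1],None,fx=5,fy=5,interpolation=cv2.INTER_CUBIC)
cv2.imwrite('pics/p3.png',a)
```

```text
[429.70172462  78.87212619   6.77641121] [-0.61662192  0.44015785 -0.21998111]
-37 0 [355.6 151.9]
-37 6 [355.8 149.9]
-22 0 [348.8 151.1]
-22 6 [348.9 149.1]
22 0 [328.7 149. ]
22 6 [328.8 147. ]
37 0 [321.9 148.3]
37 6 [321.9 146.3]
```

View pics/p3.png

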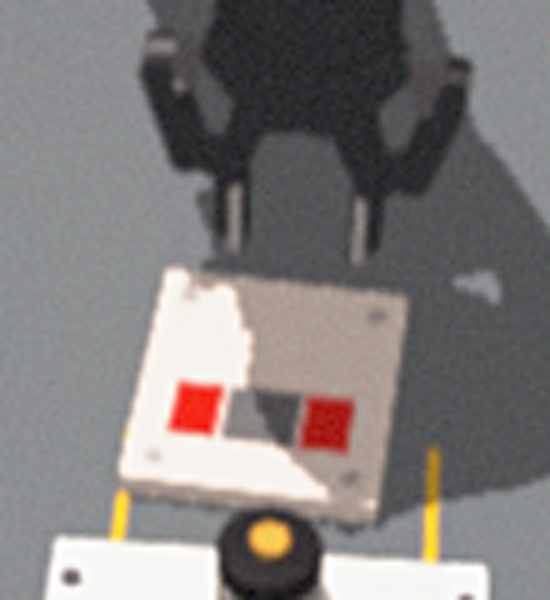

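The fingertips, at crop (235,250) and (357,262), look to be at plate-top height. I lower about 8 mm more and creep forward.

Request:
{"name": "step_arm", "arguments": {"plan": [[[0.045,0,0,0.002,0,0,0],[0.045,0,0,0.002,0,0,0],[0.045,0,0,0.002,0,0,0],[0.045,0,0,0.002,0,0,0],[0.045,0,0,0,0,0,0],[0.045,0,-0.003,0,0,0,0],[0.045,0,-0.003,0,0,0,0],[0.045,0,-0.003,0,0,0,0],[0.045,0,0,0,0,0,0],[0.045,0,0,0,0,0,0]]]}}

```text
t: 4.42
position: [438.1, 76.0, -1.7]
eef_rot: [[-0.306, -0.952, -0.0], [-0.952, 0.306, -0.0], [0.0, 0.0, -1.0]]
contact_force: [-0.5, -0.1, -0.5]
gripper_width: 45.0
```

Request:
{"name": "step_arm", "arguments": {"plan": [[[0.045,0,-0.002,0,0,0,0],[0.045,0,-0.002,0,0,0,0],[0.045,0,-0.002,0,0,0,0],[0.045,0,-0.002,0,0,0,0],[0.045,0,-0.002,0,0,0,0],[0.045,0,-0.002,0,0,0,0],[0.045,0,-0.002,0,0,0,0],[0.045,0,-0.002,0,0,0,0],[0.045,0,-0.002,0,0,0,0],[0.045,0,-0.002,0,0,0,0]]]}}

```text
t: 5.25
position: [457.2, 69.9, -1.7]
eef_rot: [[-0.306, -0.952, -0.0], [-0.952, 0.306, -0.0], [0.0, 0.0, -1.0]]
contact_force: [-1.3, 0.6, 0.9]
gripper_width: 44.9
```

Request:
{"name": "step_arm", "arguments": {"plan": [[[0.045,0,-0.002,0,0,0,-0.0065],[0.045,0,-0.002,0,0,0,-0.0065],[0.045,0,-0.002,0,0,0,-0.0065],[0.045,0,-0.002,0,0,0,-0.0065],[0.045,0,-0.002,0,0,0,-0.0065],[0.045,0,-0.002,0,0,0,-0.0065],[0.045,0,-0.002,0,0,0,-0.0065],[0.045,0,-0.002,0,0,0,-0.0065],[0.045,0,-0.002,0,0,0,-0.0065],[0.045,0,-0.002,0,0,0,-0.0065]]]}}

```text
t: 6.08
position: [476.4, 64.4, -1.7]
eef_rot: [[-0.243, -0.97, -0.0], [-0.97, 0.243, -0.0], [0.0, 0.0, -1.0]]
contact_force: [-1.2, 1.4, 1.7]
gripper_width: 44.9
```

Run:
```python
from h import *
s=snap('scene');t=snap('top');o=env.get_obs();print(o['position'],o['contact_force'],np.degrees(np.arctan2(o['eef_rot'][1,0],o['eef_rot'][0,0])))
a=cv2.resize(s['img'][130:240,285:390,::-1],None,fx=4,fy=4,interpolation=cv2.INTER_CUBIC)
b=cv2.resize(t['img'][170:290,260:355,::-1],None,fx=4,fy=4,interpolation=cv2.INTER_CUBIC)
c=np.zeros((480,800,3),np.uint8);c[:440,:420]=a;c[:480,420:]=b;cv2.imwrite('pics/p4.png',c)
```

```text
[476.5626854   64.36453732  -1.68254568] [ 0.89909508 -0.52858767  0.08963594] -104.0578820016599
```

View pics/p4.png

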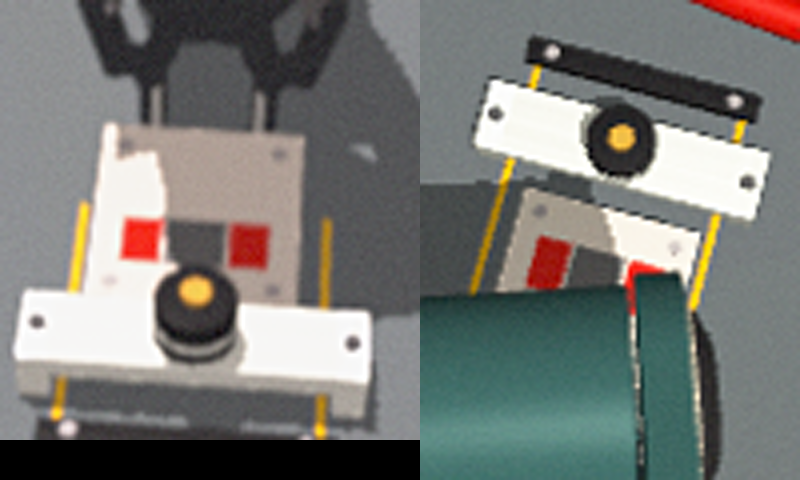

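Run:
```python
from fit import *
T,S=load('top'),load('scene')
t=lambda u,v:((u-420+.5)/4-.5+260,(v+.5)/4-.5+170)
s=lambda u,v:((u+.5)/4-.5+285,(v+.5)/4-.5+130)
PT=[(T,*t(525,188),(60,52,12)),(T,*t(700,232),(60,-52,12))]
PS=[(S,*s(104,123),(-60,-52,12)),(S,*s(304,137),(-60,52,12)),(S,*s(198,243),(20,0,12)),]
for n,g,B in(('top',PT,(636.4,27.9,-14.06)),('scene',PS,(637.3,26.3,-14.49)),('both',PT+PS,(636.6,27.2,-14.15))):
    q,r=fit(g,[550,40,-.25]);b=np.radians(B[2]);d=q-np.array([B[0],B[1],b]);c,k=np.cos(b),np.sin(b)
    print(n,q[:2],np.degrees(q[2]),'in bridge',c*d[0]+k*d[1],-k*d[0]+c*d[1],np.degrees(d[2]),'res',r.round(1).tolist())
# yellow-line inner edges as projected, and tool in bridge
for B in((636.4,27.9,-14.06),(637.3,26.3,-14.49)):
    b=np.radians(B[2]);p=env.get_obs()['position'];c,k=np.cos(b),np.sin(b);d=p[:2]-B[:2];print('tool',c*d[0]+k*d[1],-k*d[0]+c*d[1])
```

```text
top [546.14175792  46.27372221] -13.07667729620112 in bridge -92.01794515624928 -4.103864078809487 0.9833227037988798 res [[-0.1, -0.0], [0.1, 0.0]]
scene [545.21590942  45.97072521] -13.393545499358765 in bridge -94.07685003758591 -3.9954293332009634 1.0964545006412374 res [[0.4, 0.3], [-0.0, -0.5], [-0.3, 0.1]]
both [545.7258049   46.15989148] -13.091988847127805 in bridge -92.75194541495688 -3.830592744243962 1.0580111528721954 res [[-0.1, 0.1], [0.2, 0.2], [0.4, 0.6], [-0.0, -0.4], [-0.1, 0.3]]
tool -163.9075014819687 -3.4584068124041423
tool -165.14864058717703 -3.3644936687939335
```

In the bridge's frame the plate is at x≈-92.5, y≈-4, square to within 1°. In the crops, its front corners are at (525,188) and (700,232) in the top view. I push on with a slight left slant.

Request:
{"name": "step_arm", "arguments": {"plan": [[[0.045,-0.0002,-0.0025,0,0,0,0],[0.045,-0.0002,-0.0025,0,0,0,0],[0.045,-0.0002,-0.0025,0,0,0,0],[0.045,-0.0002,-0.0025,0,0,0,0],[0.045,-0.0002,-0.0025,0,0,0,0],[0.045,-0.0002,-0.0025,0,0,0,0],[0.045,-0.0002,-0.0025,0,0,0,0],[0.045,-0.0002,-0.0025,0,0,0,0],[0.045,-0.0002,-0.0025,0,0,0,0],[0.045,-0.0002,-0.0025,0,0,0,0]]]}}

```text
t: 7.02
position: [501.2, 60.3, -1.7]
eef_rot: [[-0.243, -0.97, -0.0], [-0.97, 0.243, -0.0], [0.0, 0.0, -1.0]]
contact_force: [-1.1, 0.6, 0.7]
gripper_width: 45.0
```

Request:
{"name": "step_arm", "arguments": {"plan": [[[0.045,-0.0002,-0.0025,0,0,0,0],[0.045,-0.0002,-0.0025,0,0,0,0],[0.045,-0.0002,-0.0025,0,0,0,0],[0.045,-0.0002,-0.0025,0,0,0,0],[0.045,-0.0002,-0.0025,0,0,0,0],[0.045,-0.0002,-0.0025,0,0,0,0],[0.045,-0.0002,-0.0025,0,0,0,0],[0.045,-0.0002,-0.0025,0,0,0,0],[0.045,-0.0002,-0.0025,0,0,0,0],[0.045,-0.0002,-0.0025,0,0,0,0]]]}}

```text
t: 7.85
position: [526.0, 56.1, -1.7]
eef_rot: [[-0.243, -0.97, 0.0], [-0.97, 0.243, 0.0], [-0.0, -0.0, -1.0]]
contact_force: [-1.6, -0.2, -0.7]
gripper_width: 44.8
```

Run:
```python
from h import *
s=snap('scene');t=snap('top');o=env.get_obs();print(o['position'],o['contact_force'],np.degrees(np.arctan2(o['eef_rot'][1,0],o['eef_rot'][0,0])))
a=cv2.resize(s['img'][145:255,280:385,::-1],None,fx=4,fy=4,interpolation=cv2.INTER_CUBIC)
b=cv2.resize(t['img'][170:290,260:355,::-1],None,fx=4,fy=4,interpolation=cv2.INTER_CUBIC)
c=np.zeros((480,800,3),np.uint8);c[:440,:420]=a;c[:480,420:]=b;cv2.imwrite('pics/p5.png',c)
```

```text
[526.10245403  56.10013687  -1.65367405] [ 1.67468757  0.58774758 -0.67018766] -104.08100992555205
```

View pics/p5.png

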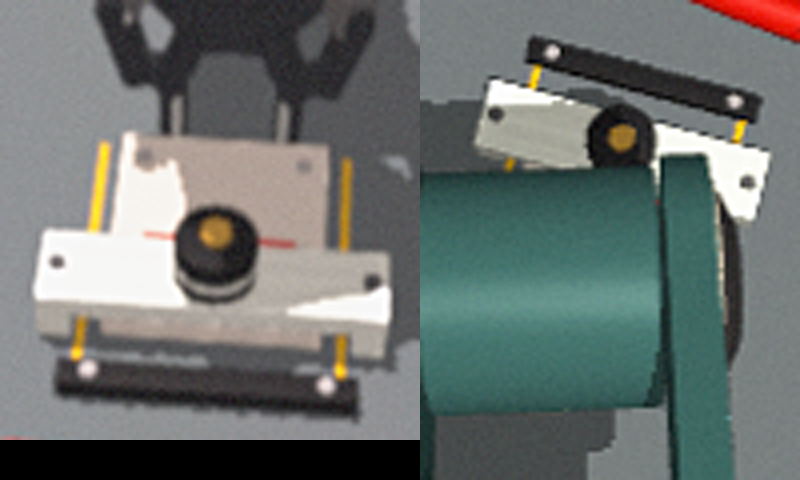

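```bash
cat > lat.py <<'E'
from h import *
def lat(S,f,plate,lines,yaw=-14.15):
    b=np.radians(yaw);x=np.array([np.cos(b),np.sin(b)]);y=np.array([-x[1],x[0]])
    for n,z,pts in(('plate',12,plate),('line',0,lines)):
        for p in pts: q=onz(S,*f(*p),z)[:2]-[636.6,27.2];print(n,p,'x %.1f y %.1f'%(q@x,q@y))
E
python3 - <<'E'
from lat import *
S=load('scene');s=lambda u,v:((u+.5)/4-.5+280,(v+.5)/4-.5+145)
lat(S,s,[(120,132),(110,232),(329,146),(328,248)],[(111,145),(101,228),(341,160),(339,248)])
a=cv2.resize(S['img'][172:210,300:372,::-1],None,fx=11,fy=11,interpolation=cv2.INTER_CUBIC);cv2.imwrite('pics/p6.png',a)
E
```

```text
plate (120, 132) x -103.9 y -55.1
plate (110, 232) x -37.2 y -53.6
plate (329, 146) x -103.6 y 51.2
plate (328, 248) x -36.3 y 52.6
line (111, 145) x -105.5 y -60.1
line (101, 228) x -49.4 y -59.5
line (341, 160) x -105.6 y 58.1
line (339, 248) x -46.9 y 58.5
```

View pics/p6.png

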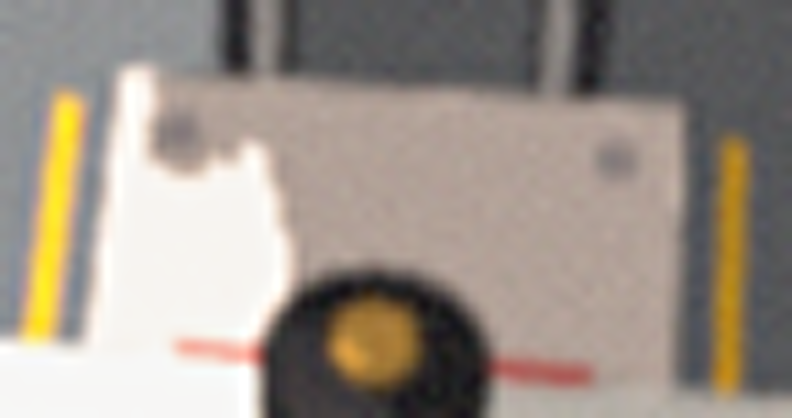

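From the yellow lines, the plate is about 0.5 mm right of centre and under 1° askew. It has about 22 mm to go.

Request:
{"name": "step_arm", "arguments": {"plan": [[[0.045,-0.0001,-0.002,0,0,0,0],[0.045,-0.0001,-0.002,0,0,0,0],[0.045,-0.0001,-0.002,0,0,0,0],[0.045,-0.0001,-0.002,0,0,0,0],[0.045,-0.0001,-0.002,0,0,0,0],[0.045,0,-0.002,0,0,0,0],[0.045,0,-0.002,0,0,0,0],[0.045,0,-0.002,0,0,0,0],[0.045,0,-0.002,0,0,0,0],[0.045,0,-0.001,0,0,0,0]]]}}

```text
t: 8.78
position: [544.5, 52.0, -1.7]
eef_rot: [[-0.243, -0.97, 0.0], [-0.97, 0.243, -0.0], [0.0, -0.0, -1.0]]
contact_force: [-0.8, 0.7, 0.8]
gripper_width: 45.4
```

Request:
{"name": "step_arm", "arguments": {"plan": [[[0.045,0,-0.0003,0,0,0,0],[0.045,0,-0.0003,0,0,0,0],[0.045,0,-0.0003,0,0,0,0],[0.045,0,-0.0003,0,0,0,0],[0.045,0,-0.0003,0,0,0,0],[0.045,0,-0.0003,0,0,0,0],[0.045,0,-0.0003,0,0,0,0],[0.045,0,0,0,0,0,0],[0.045,0,0,0,0,0,0],[0.045,0,0,0,0,0,0]]]}}

```text
t: 9.62
position: [546.3, 51.5, -1.7]
eef_rot: [[-0.243, -0.97, 0.0], [-0.97, 0.243, -0.0], [-0.0, -0.0, -1.0]]
contact_force: [0.9, -0.3, -0.0]
gripper_width: 45.1
```

Request:
{"name": "step_arm", "arguments": {"plan": [[[0.045,0,-0.0002,0,0,0,0],[0.045,0,-0.0002,0,0,0,0],[0.045,0,-0.0002,0,0,0,0],[0.045,0,-0.0002,0,0,0,0],[0.045,0,-0.0002,0,0,0,0],[0.045,0,-0.0002,0,0,0,0],[0.045,0,0,0,0,0,0],[0.045,0,0,0,0,0,0],[0.045,0,0,0,0,0,0],[0.045,0,0,0,0,0,0]]]}}

```text
t: 10.45
position: [547.5, 51.2, -1.7]
eef_rot: [[-0.243, -0.97, 0.0], [-0.97, 0.243, -0.0], [-0.0, -0.0, -1.0]]
contact_force: [-1.1, -0.2, 0.4]
gripper_width: 44.6
```

Run:
```python
from lat import *
S=snap('scene');o=env.get_obs();print(o['position'],o['contact_force'],o['torque'])
a=cv2.resize(S['img'][165:255,285:385,::-1],None,fx=6.5,fy=6.5,interpolation=cv2.INTER_CUBIC);cv2.imwrite('pics/p7.png',a)
```

```text
[547.49954561  51.20818995  -1.69055595] [-0.04874788  0.9986861   0.05257183] [ 0.05972266  0.09140237 -0.00770208]
```

View pics/p7.png

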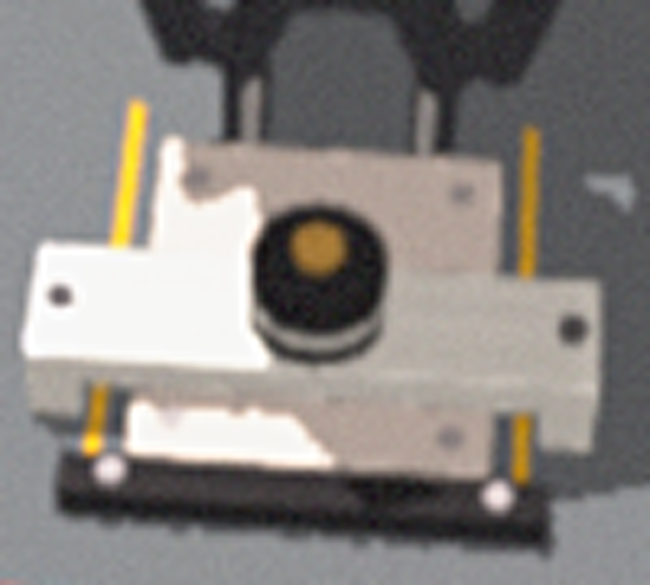

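Run:
```python
from lat import *
S=load('scene');s=lambda u,v:((u+.5)/6.5-.5+285,(v+.5)/6.5-.5+165)
lat(S,s,[(165,137),(502,159),(150,245),(500,275),(128,457),(492,475),(62,455),(549,490)],[(146,105),(131,243),(524,130),(519,275),(110,385),(515,420)])
```

```text
plate (165, 137) x -82.0 y -52.3
plate (502, 159) x -82.1 y 51.6
plate (150, 245) x -38.2 y -52.7
plate (500, 275) x -35.7 y 52.4
plate (128, 457) x 41.0 y -51.1
plate (492, 475) x 38.4 y 52.4
plate (62, 455) x 41.9 y -69.9
plate (549, 490) x 42.3 y 68.6
line (146, 105) x -105.9 y -60.8
line (131, 243) x -48.6 y -59.7
line (524, 130) x -105.8 y 58.7
line (519, 275) x -46.2 y 58.7
line (110, 385) x 6.4 y -60.2
line (515, 420) x 9.0 y 58.9
```

Request:
{"name": "step_arm", "arguments": {"plan": [[[0.045,0,-0.0002,0,0,0,0],[0.045,0,-0.0002,0,0,0,0],[0.045,0,-0.0002,0,0,0,0],[0.045,0,-0.0002,0,0,0,0],[0.045,0,-0.0002,0,0,0,0],[0.045,0,-0.0002,0,0,0,0],[0.045,0,-0.0002,0,0,0,0],[0.045,0,0,0,0,0,0],[0.045,0,0,0,0,0,0],[0.045,0,0,0,0,0,0]]]}}

```text
t: 11.33
position: [548.0, 51.1, -1.7]
eef_rot: [[-0.243, -0.97, -0.002], [-0.97, 0.243, 0.0], [0.0, 0.002, -1.0]]
contact_force: [-11.1, 2.8, 8.3]
gripper_width: 45.0
```

Contact: about 11 N. I look at whether the edge is square on the bar.

Run:
```python
from lat import *
S=snap('scene');o=env.get_obs();print(o['position'],o['contact_force'],o['torque'])
a=cv2.resize(S['img'][165:255,285:385,::-1],None,fx=6.5,fy=6.5,interpolation=cv2.INTER_CUBIC);cv2.imwrite('pics/p8.png',a)
```

```text
[547.99218319  51.11434407  -1.73447318] [-10.51034104   1.78898589   7.35909187] [ 0.42098565  1.71288913 -0.07895408]
```

View pics/p8.png

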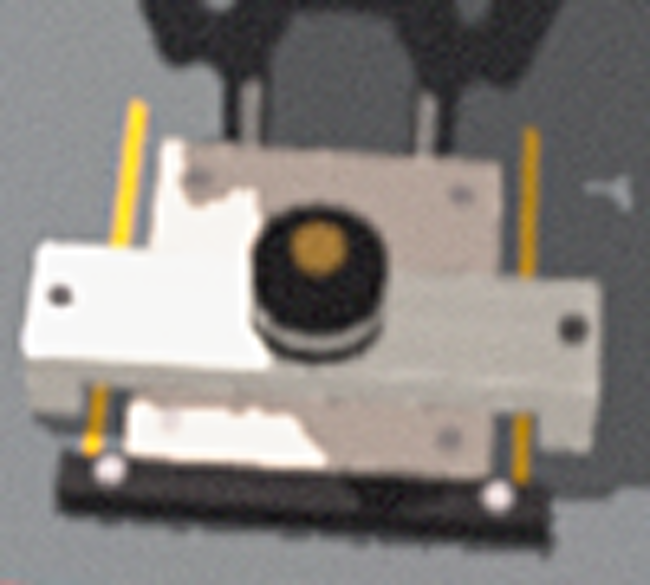

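Run:
```python
from lat import *
S=load('scene');inv=lambda p:((p-[285,165]+.5)*6.5-.5).round(1)
for B in((637.3,26.3,-14.49),(636.6,27.2,-14.15),(636.6,27.2,-13.65)):
  b=np.radians(B[2]);c,k=np.cos(b),np.sin(b)
  print(B,[(x,y,inv(proj(S,[B[0]+c*x-k*y,B[1]+k*x+c*y,z])).tolist()) for x,y,z in((40,-52,12),(40,52,12),(-80,-52,12),(-80,52,12),(40,-70,12),(40,70,12),(55,-70,12),(55,70,12),(-105,-60,0),(-105,60,0))])
# edge profile: brightness along columns near stop
g=cv2.cvtColor(S['img'],cv2.COLOR_RGB2GRAY)
for u in range(306,360,6): print(u,g[230:248,u].tolist())
```

```text
(637.3, 26.3, -14.49) [(40, -52, [121.7, 455.4]), (40, 52, [487.1, 482.7]), (-80, -52, [164.6, 143.3]), (-80, 52, [502.1, 167.1]), (40, -70, [58.9, 450.7]), (40, 70, [550.6, 487.4]), (55, -70, [52.5, 493.2]), (55, 70, [549.2, 530.6]), (-105, -60, [147.8, 108.4]), (-105, 60, [527.7, 135.0])]
(636.6, 27.2, -14.15) [(40, -52, [125.2, 454.0]), (40, 52, [490.6, 479.5]), (-80, -52, [165.5, 141.9]), (-80, 52, [503.0, 164.2]), (40, -70, [62.4, 449.5]), (40, 70, [554.0, 483.9]), (55, -70, [56.3, 492.1]), (55, 70, [552.9, 527.0]), (-105, -60, [148.2, 107.2]), (-105, 60, [528.0, 132.1])]
(636.6, 27.2, -13.65) [(40, -52, [126.3, 455.4]), (40, 52, [491.8, 478.3]), (-80, -52, [163.1, 142.9]), (-80, 52, [500.8, 162.9]), (40, -70, [63.4, 451.3]), (40, 70, [555.3, 482.2]), (55, -70, [57.7, 493.9]), (55, 70, [554.7, 525.4]), (-105, -60, [145.2, 108.2]), (-105, 60, [525.2, 130.7])]
306 [248, 249, 249, 252, 230, 131, 63, 56, 60, 66, 66, 55, 33, 32, 57, 93, 132, 145]
312 [233, 241, 245, 248, 252, 218, 107, 48, 57, 63, 62, 56, 34, 31, 44, 70, 96, 134]
318 [246, 245, 245, 247, 252, 232, 120, 55, 63, 57, 66, 61, 51, 28, 28, 61, 89, 134]
324 [246, 245, 245, 246, 248, 243, 170, 79, 55, 54, 63, 63, 52, 35, 34, 47, 91, 132]
330 [241, 248, 248, 246, 247, 252, 225, 106, 57, 51, 60, 60, 56, 41, 27, 36, 63, 92]
336 [164, 164, 163, 163, 165, 167, 164, 124, 69, 58, 62, 59, 60, 46, 35, 34, 46, 92]
342 [168, 165, 167, 165, 164, 172, 170, 127, 64, 26, 40, 32, 34, 38, 33, 31, 42, 86]
348 [163, 163, 167, 166, 165, 166, 162, 134, 79, 39, 32, 35, 39, 49, 46, 33, 33, 58]
354 [150, 137, 126, 132, 149, 159, 167, 169, 120, 59, 45, 59, 66, 58, 52, 31, 36, 46]
```

The plate's leading edge and the bar's own rear edge have the same slope in the picture (0.065 and 0.063). The visible bar width is even, 6.4 px on the left and 6.3 px on the right. So the plate is home and square. I back straight off and lift away.

Request:
{"name": "step_arm", "arguments": {"plan": [[[0.045,0,0.0005,0,0,0,0],[0.045,0,0.0005,0,0,0,0],[0.045,0,0.001,0,0,0,0],[0.045,0,0.002,0,0,0,0],[0.045,0,0.004,0,0,0,0],[0.045,0,0.006,0,0,0,0],[0.045,0,0.008,0,0,0,0],[0.045,0,0.008,0,0,0,0],[0.045,0,0.008,0,0,0,0],[0.045,0,0.002,0,0,0,0]]]}}

```text
t: 12.22
position: [508.6, 61.0, -1.8]
eef_rot: [[-0.243, -0.97, -0.0], [-0.97, 0.243, 0.0], [0.0, 0.0, -1.0]]
contact_force: [-0.3, -0.1, -0.2]
gripper_width: 45.2
```

Request:
{"name": "step_arm", "arguments": {"plan": [[[0.045,0,0.002,-0.01,0,0,0],[0.045,0,0.005,-0.02,0,0,0],[0.045,0,0.005,-0.025,0,0,0],[0.045,0,0.005,-0.03,0,0,0],[0.045,0,0.005,-0.03,0,0,0],[0.045,0,0.005,-0.03,0,0,0],[0.045,0,0,-0.03,0,0,0],[0.045,0,0,-0.02,0,0,0],[0.045,0,0,0,0,0,0],[0.045,0,0,0,0,0,0]]]}}

```text
t: 13.05
position: [484.2, 67.2, 195.1]
eef_rot: [[-0.243, -0.97, 0.003], [-0.97, 0.243, 0.0], [-0.001, -0.003, -1.0]]
contact_force: [0.1, -0.7, -0.9]
gripper_width: 45.1
```

Request:
{"name": "step_arm", "arguments": {"plan": [[[0.045,0.038,0,0,0,0,0],[0.045,0.038,0,0,0,0,0],[0.045,0.038,0,0,0,0,0],[0.045,0.038,0,0,0,0,0],[0.045,0.038,0,0,0,0,0],[0.045,0.038,0,0,0,0,0],[0.045,0.038,0,0,0,0,0],[0.045,0.038,0,0,0,0,0],[0.045,0.02,0,0,0,0,0],[0.045,0,0,0,0,0,0]]]}}

```text
t: 13.88
position: [403.5, -250.0, 192.1]
eef_rot: [[-0.247, -0.969, -0.002], [-0.969, 0.247, 0.0], [0.0, 0.002, -1.0]]
contact_force: [0.9, 0.2, 1.0]
gripper_width: 44.6
```

Run:
```python
from lat import *
S=snap('scene');T=snap('top');o=env.get_obs();print(o['position'],o['contact_force'],o['t'])
a=cv2.resize(S['img'][165:255,285:385,::-1],None,fx=4,fy=4,interpolation=cv2.INTER_CUBIC)
b=cv2.resize(T['img'][150:260,225:400,::-1],None,fx=2.28,fy=2.28,interpolation=cv2.INTER_CUBIC)
e=cv2.resize(T['img'][172:245,262:352,::-1],None,fx=4,fy=4,interpolation=cv2.INTER_CUBIC)
c=np.zeros((560,800,3),np.uint8);c[:360,:400]=a;c[:b.shape[0],400:400+b.shape[1]]=b[:,:400];c[260:260+e.shape[0],400:400+e.shape[1]]=e
cv2.imwrite('pics/p9.png',c)
g=cv2.cvtColor(S['img'],cv2.COLOR_RGB2GRAY)
for u in range(306,360,6): print(u,g[232:248,u].tolist())
```

```text
[ 404.44507285 -247.38050138  192.30717026] [ 0.39768183  0.79399872 -0.2024176 ] 13.9833
306 [249, 252, 229, 129, 59, 58, 61, 63, 62, 51, 33, 32, 51, 87, 131, 145]
312 [245, 247, 252, 212, 100, 57, 63, 65, 58, 54, 38, 33, 41, 77, 98, 127]
318 [245, 246, 250, 228, 117, 56, 58, 61, 64, 65, 42, 37, 30, 59, 88, 128]
324 [245, 245, 247, 241, 162, 81, 54, 59, 56, 68, 55, 31, 34, 49, 85, 127]
330 [245, 244, 247, 251, 219, 109, 56, 55, 61, 57, 59, 42, 33, 32, 63, 93]
336 [204, 240, 246, 248, 234, 146, 68, 57, 56, 63, 65, 47, 40, 28, 48, 85]
342 [239, 246, 245, 247, 251, 217, 101, 54, 55, 62, 60, 50, 36, 34, 43, 82]
348 [246, 244, 244, 246, 250, 225, 121, 58, 48, 57, 57, 57, 47, 35, 31, 59]
354 [213, 216, 234, 243, 247, 249, 195, 94, 50, 53, 59, 58, 50, 35, 28, 44]
```

View pics/p9.png

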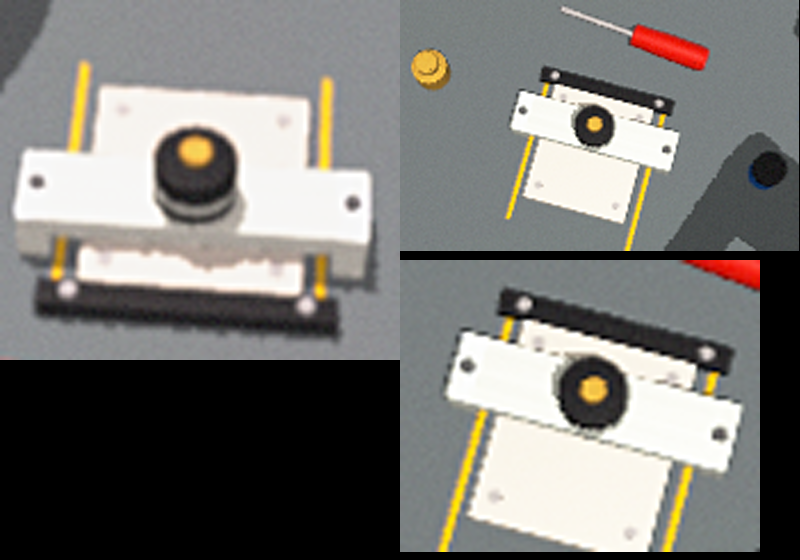

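Run:
```python
from lat import *
print(env.get_obs()['dq'].round(2)); 
T=load('top');t=lambda u,v:((u-400+.5)/4-.5+262,(v-260+.5)/4-.5+172)
lat(T,t,[(525,319),(697,364),(468,516),(650,558)],[(451,520),(481,415),(669,540),(686,468)])
print(env.job_done())
```

```text
[ 2.1  -0.74  0.07  0.26  0.08  0.5 ]
plate (525, 319) x 39.7 y 53.2
plate (697, 364) x 40.3 y -50.2
plate (468, 516) x -79.9 y 53.1
plate (650, 558) x -75.7 y -53.1
line (451, 520) x -83.5 y 63.1
line (481, 415) x -19.8 y 63.5
line (669, 540) x -61.5 y -61.0
line (686, 468) x -18.4 y -59.7
the job is handed in; nothing more can be done
None
```

I pushed the plate home against the stop bar with both fingertips on its trailing edge, and handed the job in at about 14 s of the 54 s allowed. I squared the plate to the lane on the way and slanted slightly left to centre it. I pushed until it met the bar at about 11 N, then backed straight off, lifted and moved the hand aside.

**Home and square:** The leading corners measure x = 39.7 and 40.3 mm against the bar face at 40 mm. The leading edge runs parallel to the bar to within about 0.5°, and no gap is visible.

**Centring:** The two cameras disagree by about 1.5 mm. The scene view put the plate about +0.75 mm off centre just before the bar, and the top view about -0.7 mm after I let go. Each of these is well inside the 8 mm margin.

**Weaker spots:**
- One rear-corner reading in the top view, x = -75.7 mm, disagrees with the others. I read it near the crop's edge and take it as a misread.
- While I pressed on the bar, the tool also felt about 8 N upward. The force was gone after backing off, and the plate looks flat.

**Rest of the scene:** By eye in the top view, the collimator and pot sit where they started and the screwdriver looks undisturbed. The bridge showed no sign of contact.

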